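# Close the canister's inner lid and hold up its outer lid

### The arm

A 6-joint arm with a two-finger parallel gripper is mounted at the origin on a cart in front of the work surface, level with it; the furniture and walls round the work are solid. World frame = base frame: x ahead of the robot, y to its left, z up, the work surface at z = 0. Lengths are in m, angles in degrees, forces in N, time in s.
With the tool pointing down it reaches from about 0.4 to 0.825 m from the base axis. Payload 7 kg.
Tool frame: the origin (TCP) lies midway between the tips of the shut fingers; the grasp point (between the pads) lies 19 mm behind it; z points along the fingers, y is the line along which they close (so a half turn about z gives the same grasp; the last joint's range is limited). The gripper opens to 88 mm and grips with 3 to 60 N. Pads are 19 mm wide; open, the fingers measure 130 mm over their backs; the gripper's body (78 mm by 193 mm) begins 47 mm behind the grasp point.
Start: joints at [16.507, 20.546, 0.682, 0, -70.136, -16.507], TCP at [0.675, -0, 0.227] pointing down, gripper open.
Joint ranges: [-176.03, 176.03], [-82.01, 121.73], [-58.28, 71.71], [-173.87, 95.51], [-174.79, -0.11], [-173.66, 173.66]. Speed limits (degrees/s): [136.94, 136.94, 172.46, 180, 180, 180].

### API

Orientations are given as a 3x3 rotation matrix whose columns are the frame's x, y, z axes.
In Python, from rig import robot gives the robot as it stands. Calls block until the motion is done:
- robot.goto(position, orientation): joint-space move of the TCP to a pose.
- robot.servo_line(position, ori=None, speed=0.15): straight line of the TCP; ori=None keeps the orientation; speed is the mean speed in m/s.
- robot.movej(angles): joint-space move.
- robot.move_gripper(opening): opening from 0.0 (shut) to 1.0 (fully open); the grip force is fixed at half the most; returns when the fingers have stopped.
- robot.dwell(seconds).
- robot.ik(position, orientation): joint angles nearest the present ones, or None.
- robot.grab_frame(name): name is "scene" or "top" or "wrist"; returns (picture, depth): 400x640x3 uint8, red, green, blue; 400x640 float32, m along the optical axis (not along the pixel's ray), 0 where there is no reading.
- robot.camera_info(name): a dict with "vfov" (degrees; the focal length in pixels is half the picture's height over the tangent of half this angle, whatever the lens; pixels are square), "cx", "cy" (the principal point, pixels), "view" (4x4, takes a point from world to camera coordinates); the wrist camera has in their place "T_tool_cam" (4x4, takes a point from camera to tool coordinates, whose origin is the TCP and whose axes are the flange's). Camera axes: x right, y down, z forward; pixel columns grow to the right and rows downward; lengths in m; the calibration is good to about 2 mm. A picture is of the moment at which its call begins: read the wrist's pose just before it. camera_info takes no time and is no camera call.
A pose or a line that the arm cannot do raises robot.Unreachable and nothing moves.
- robot.job_done(): hands the job in; it is judged then, once.
Readings, each from a call of its own:
- robot.read_t(): time.
- robot.read_qpos(): joint angles.
- robot.read_qvel(): joint speeds.
- robot.read_effort(): joint torques, N m.
- robot.read_position(): TCP position.
- robot.read_tcp_rot(): TCP orientation.
- robot.read_force(): force on the tool from outside, world axes, zero at the start.
- robot.read_ft_torque(): the same for the moment, N m.
- robot.read_grip_width(): opening from 0.0 (shut) to 1.0 (fully open).
- robot.read_finger_force(): force on a finger pad.
Only numpy, scipy, OpenCV 4.12 (cv2) and the standard library are available. Lean on these libraries where they do the work, as an engineer would, in place of code of your own. Each camera call takes 0.05 s, during which the arm holds its last target. There are 200 camera calls.

### The job

By the inner lid's tall red knob, lift both nested lids together out of the wooden stand and lower them, without dropping them, onto the open white canister until the inner lid sits fully home in its mouth. Then let go of the knob, take the outer lid alone by its dark wooden collar and raise it well clear of the red knob, leaving the inner lid undisturbed. Finish while still holding the outer lid level and still above the canister, so that I can lay a scoop between the lids; do not shift the canister or disturb the mug, pepper jar and teaspoon.

Things in the scene. Friction and masses are not known exactly. Their poses are not given: they have to be found in the camera images.
- canister: Loose open-topped round canister of white stoneware, 0.9 kg, 108 mm outer diameter, 75 mm high, wall 5 mm (mouth 98 mm wide). Origin: centre of its underside, z up. Stands on the worktop beside the stand, on either side of it.
- stand: Round wooden stand fixed to the worktop, 160 mm across, 28 mm high, with a round recess 140 mm wide and 20 mm deep in its top (recess floor 8 mm above the worktop). Origin: centre of its underside. At the start the nested lids stand in the recess.
- inner_lid: Loose round inner lid, 0.25 kg; origin: centre of its underside, z up. Black plug 92 mm wide, z 0-16 mm; steel flange 106 mm wide, z 16-20, rests on the canister's rim (home: origin 59 mm above the canister's); boss 33 mm wide to z 26; red round knob 22 mm wide to z 70, passing up through the outer lid's hole, 28 mm above its collar: lifting the knob lifts both lids.
- outer_lid: Loose round outer lid, 0.18 kg; origin: centre of its plate's underside, z up. White plate 128 mm wide, z 0-4 mm, hole 40; thin skirt at its edge down to z -10, inside 122 wide, loose over the canister; dark wooden collar round the hole, 52 outside, 39 inside, top at z 22. It just rests on the inner lid's flange (origin 20 above the inner's; knob top at z 50) and lifts off freely.
- mug_cream: Cream mug, 83x116x94 mm, loose bystander behind the work. Origin: centre of its underside.
- pepper_jar: Small jar of seasoning with a white cap, 41 mm diameter, 105 mm high, loose bystander behind the work. Origin: centre of its underside.
- teaspoon: Steel teaspoon 130x27x11 mm lying flat behind the work, loose bystander. Origin: centre of its underside.
There are look-alikes about, which are no part of the job. Leave any turquoise look-alike of the inner_lid alone.

How it is judged:
By the outcome, as a careful person would: the job done as asked, in the order asked, and still so for the second after the job is handed in, while the arm keeps its last pose, push and grip.
It also fails if it takes over 59 s, if anything falls off the work surface, if the arm or the gripper's body presses on something with over 40 N, if the wrist force passes 120 N, or if a joint passes its speed limit or range.

## Working session

There is one attempt and no reset: what is moved stays moved. The work goes in short steps, each a Python script; the robot and the scene stay as the last script left them, time stands still between calls to the robot, and variables do not carry over. Pictures are saved under pics/ and viewed, at most 10 in all, crops included, and the job is handed in when it is done.

```bash
mkdir -p pics; ls; python3 - <<'E'
from rig import robot
import cv2,numpy as np
for n in("scene","top"):
    p,d=robot.grab_frame(n); cv2.imwrite(f"pics/{n}0.png",p[:,:,::-1]); np.savez(f"{n}0.npz",p=p,d=d)
    print(n,robot.camera_info(n),(d==0).mean())
print(robot.camera_info("wrist"),robot.read_tcp_rot(),robot.read_t())
E
```

```text
pics
scene {'vfov': 47.721896553298095, 'cx': 318.43809328436464, 'cy': 196.0616580229957, 'view': array([[ 0.77888295, -0.62690809,  0.0180998 , -0.53824759],
       [-0.44786183, -0.57617182, -0.6837001 ,  0.29376232],
       [ 0.43904572,  0.52441614, -0.7295386 ,  0.84263829],
       [ 0.        ,  0.        ,  0.        ,  1.        ]])} 0.00392578125
top {'vfov': 53.568551630678854, 'cx': 321.2210900248542, 'cy': 197.93963777903917, 'view': array([[-0.0250122 , -0.99935868, -0.02562441, -0.02791822],
       [-0.99466541,  0.02744436, -0.09943606,  0.62821128],
       [ 0.10007554,  0.0230006 , -0.99471396,  1.04476356],
       [ 0.        ,  0.        ,  0.        ,  1.        ]])} 0.00395703125
{'vfov': 59.45824453480146, 'cx': 316.9651033238147, 'cy': 204.4595132700997, 'T_tool_cam': array([[-7.03761572e-05, -9.66333828e-01, -2.57291523e-01,
         6.85204773e-02],
       [ 9.99999552e-01,  1.74823706e-04, -9.30128533e-04,
        -1.28273820e-03],
       [ 9.43795323e-04, -2.57291473e-01,  9.66333383e-01,
        -1.57761876e-01],
       [ 0.00000000e+00,  0.00000000e+00,  0.00000000e+00,
         1.00000000e+00]])} [[-1.33337322e-04 -9.99998955e-01 -1.43942873e-03]
 [-9.99999980e-01  1.33552857e-04 -1.49641351e-04]
 [ 1.49833435e-04  1.43940875e-03 -9.99998953e-01]] 0.1
```

View pics/top0.png

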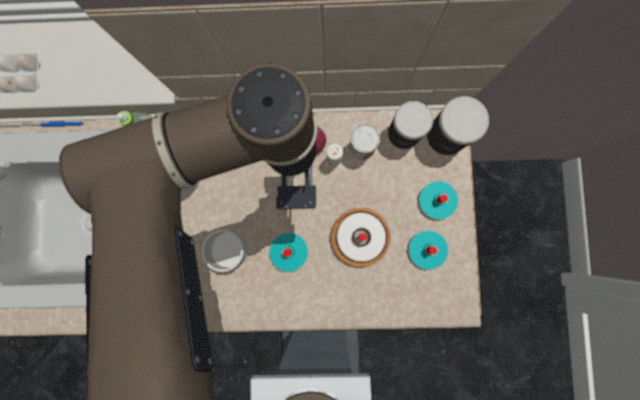

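View pics/scene0.png

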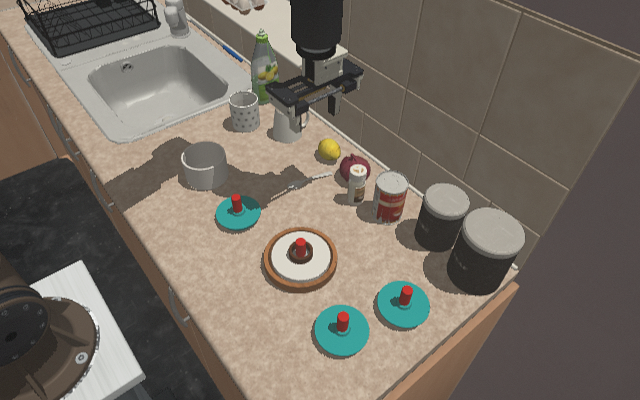

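The top view shows the stand and lids at (361,237), with the red knob at (362,237). The canister is at (223,251), a turquoise look-alike at (288,253) between them, and the bystanders lie further back (upper part of the picture). The scene view agrees: knob (301,248), canister (205,165), teaspoon (300,185), pepper jar (357,185), mug behind the gripper (290,120).

```bash
cat > h.py <<'E'
import numpy as np,cv2
from rig import robot
def cloud(name,p=None,d=None):
    """picture, world points HxWx3 from depth"""
    ci=robot.camera_info(name)
    if name=="wrist":
        M=np.eye(4);M[:3,:3]=robot.read_tcp_rot();M[:3,3]=robot.read_position();M=M@ci["T_tool_cam"]
    else: M=np.linalg.inv(ci["view"])
    if p is None: p,d=robot.grab_frame(name)
    f=200/np.tan(np.radians(ci["vfov"]/2)); v,u=np.mgrid[:400,:640]
    c=np.stack([(u-ci["cx"])/f*d,(v-ci["cy"])/f*d,d],-1)
    return p,np.where(d[...,None]>0,c@M[:3,:3].T+M[:3,3],np.nan)
def red(p):
    h=cv2.cvtColor(p,cv2.COLOR_RGB2HSV); return ((h[...,0]<8)|(h[...,0]>172))&(h[...,1]>150)&(h[...,2]>80)
def fit(xy,it=6):
    """circle: algebraic fit with outlier trimming"""
    for _ in range(it):
        s=np.linalg.lstsq(np.c_[2*xy,np.ones(len(xy))],(xy**2).sum(1),rcond=None)[0]
        r=np.sqrt(s[2]+s[:2]@s[:2]); e=abs(np.linalg.norm(xy-s[:2],axis=1)-r)
        xy=xy[e<=max(.0015,np.percentile(e,85))]
    return s[:2],r,len(xy)
def R(a):
    """tool down, tool y (closing line) at angle a from world x"""
    c,s=np.cos(np.radians(a)),np.sin(np.radians(a)); y=np.array([c,s,0]);z=np.array([0,0,-1.])
    return np.c_[np.cross(y,z),y,z]
E
python3 - <<'E'
from h import *
for n,k,c in(("top",(361,237),(223,251)),("scene",(301,248),(205,165))):
    f=np.load(n+"0.npz");p,W=cloud(n,f["p"],f["d"])
    v,u=np.mgrid[:400,:640]
    m=red(p)&(np.hypot(u-k[0],v-k[1])<25); P=W[m]; t=P[P[:,2]>np.nanmax(P[:,2])-.006]
    print(n,"knob",t.mean(0),len(t))
    m=(np.hypot(u-c[0],v-c[1])<40)&(abs(W[...,2]-.073)<.008); P=W[m]
    print("rim",len(P),P.min(0),P.max(0),fit(P[:,:2]))
    for nm,px in (("teal",(288,253)),("teal2",(429,250)),("teal3",(438,200)),("jar",(334,153))):
        if n=="top": print(nm,W[px[1],px[0]])
E
```

```text
top knob [ 0.51988381 -0.14869825  0.07850321] 35
rim 315 [0.44348571 0.16044394 0.06509051] [0.5490052  0.26756877 0.08031667] (array([0.49585604, 0.21223072]), np.float64(0.05112877228421146), 188)
teal [0.48261857 0.04429684 0.06859805]
teal2 [ 0.48131989 -0.32006018  0.06290416]
teal3 [ 0.61152985 -0.35420477  0.04788529]
jar [ 0.73410208 -0.08165648  0.10556454]
scene knob [ 0.52079535 -0.14992933  0.0762927 ] 66
rim 376 [0.44024796 0.15861732 0.06501751] [0.5489573  0.26654303 0.07639896] (array([0.49359162, 0.21185147]), np.float64(0.051326874999608744), 206)
```

```bash
cat >> h.py <<'E'
def rim(c):
    p,W=cloud("wrist"); q=np.linalg.norm(W[...,:2]-c,axis=2)
    m=(q<.062)&(q>.04)&(abs(W[...,2]-.075)<.005); return p,fit(W[m][:,:2])
def knob(c,z):
    p,W=cloud("wrist"); m=red(p)&(np.linalg.norm(W[...,:2]-c,axis=2)<.03)&(abs(W[...,2]-z)<.004)
    P=W[m][:,:2].astype(np.float32)
    return p,cv2.minEnclosingCircle(P),P.mean(0),len(P)
E
python3 - <<'E'
from h import *
c=np.array([.495,.212])
for a in(180,0):
    robot.goto([*c,.19],R(a)); p,s=rim(c); print(a,s,robot.read_qpos().round(0) if hasattr(robot.read_qpos(),'round') else robot.read_qpos()); cv2.imwrite(f"pics/can{a}.png",p[:,:,::-1])
k=np.array([.520,-.149])
for a in(0,):
    robot.goto([*k,.19],R(a)); p,*s=knob(k,.078); print(s); cv2.imwrite("pics/knob.png",p[:,:,::-1])
print(robot.read_t())
E
python3 -c "
import cv2;cv2.imwrite('pics/m1.png',cv2.resize(cv2.vconcat([cv2.imread('pics/can0.png'),cv2.imread('pics/knob.png')]),(480,600)))"
```

```text
180 (array([0.49722412, 0.21551056]), np.float64(0.05061422561066635), 1584) [ 44.   9. -20.   0. -61. -44.]
0 (array([0.49650447, 0.21783491]), np.float64(0.050553073908252866), 1589) [ 44.   9. -20.  -0. -61. 136.]Traceback (most recent call last):
  File "<stdin>", line 7, in <module>
rig.Unreachable: the arm cannot take that pose within its joint ranges
[ WARN:0@0.021] global loadsave.cpp:275 findDecoder imread_('pics/knob.png'): can't open/read file: check file path/integrity
Traceback (most recent call last):
cv2.error: OpenCV(4.12.0) /io/opencv/modules/core/src/matrix_operations.cpp:109: error: (-215:Assertion failed) src[i].dims <= 2 && src[i].cols == src[0].cols && src[i].type() == src[0].type() in function 'vconcat'
```

```bash
python3 - <<'E'
from h import *
k=np.array([.520,-.149])
robot.goto([*k,.19],R(180)); p,*s=knob(k,.078); print(s,robot.read_position(),robot.read_t()); cv2.imwrite("pics/knob.png",p[:,:,::-1])
cv2.imwrite('pics/m1.png',cv2.resize(cv2.vconcat([cv2.imread('pics/can180.png'),cv2.imread('pics/can0.png'),cv2.imread('pics/knob.png')]),(320,600)))
E
```

```text
[((0.5234085321426392, -0.14682386815547943), 0.010957268998026848), array([ 0.52309006, -0.1477205 ], dtype=float32), 531] [ 0.52013996 -0.14865253  0.19001333] 6.0917
```

View pics/m1.png

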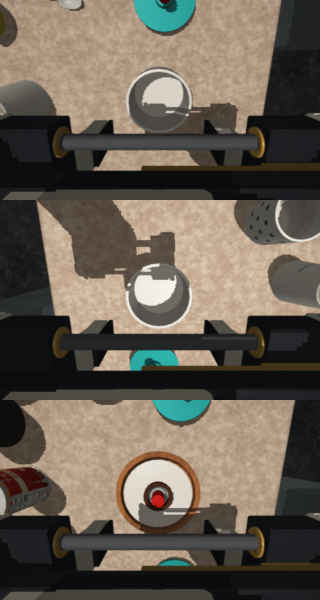

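View pics/can180.png

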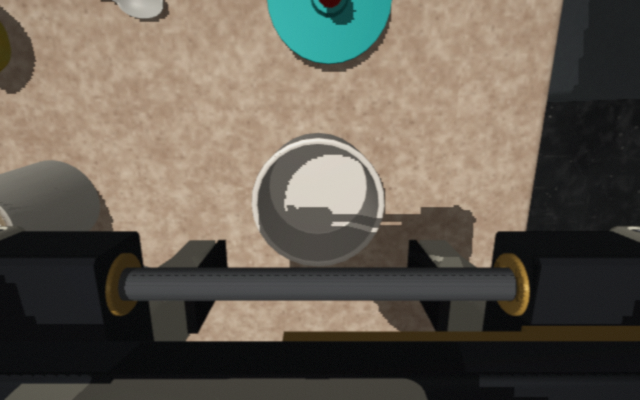

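The wrist views show the whole canister (a=180: centre about (318,200)) and the red knob inside the collar on the white plate. Averaging the two half-turn views cancels the camera bias, giving canister (0.4969, 0.2167) and knob (0.5230, -0.1457). Now I'll grasp and lift.

```bash
python3 - <<'E'
from h import *
k=[.5230,-.1457]
robot.servo_line([*k,.10],R(180)); robot.servo_line([*k,.054],speed=.06)
print(robot.read_position(),robot.read_force())
robot.move_gripper(0.0); print("w",robot.read_grip_width()*88,robot.read_finger_force(),robot.read_force())
robot.servo_line([*k,.10],speed=.05); robot.servo_line([*k,.165],speed=.1); robot.dwell(.2)
print("w",robot.read_grip_width()*88,robot.read_finger_force(),robot.read_force(),robot.read_position(),robot.read_t())
p,W=cloud("wrist"); cv2.imwrite("pics/held.png",p[:,:,::-1])
m=(p.min(2)>110)&(p.max(2).astype(int)-p.min(2)<30)&(abs(W[...,2]-.139)<.01)&(np.linalg.norm(W[...,:2]-k,axis=2)<.064)
P=W[m]; s=np.linalg.lstsq(np.c_[P[:,:2]-k,np.ones(len(P))],P[:,2],rcond=None)[0]; print("plate slope,z",s,len(P))
E
```

```text
[ 0.52327448 -0.14573969  0.05419392] [-0.64634308  0.42347826 -0.10299226]
w 20.91705815299413 29.999557015053142 [-3.1967345   0.77122489  3.59767816]
w 20.85931578735818 29.99508253080421 [-0.6458438   0.16504471 -3.44189112] [ 0.52259499 -0.14569631  0.16423486] 10.8833
plate slope,z [0.00231979 0.00046655 0.14191244] 16352
```

View pics/held.png

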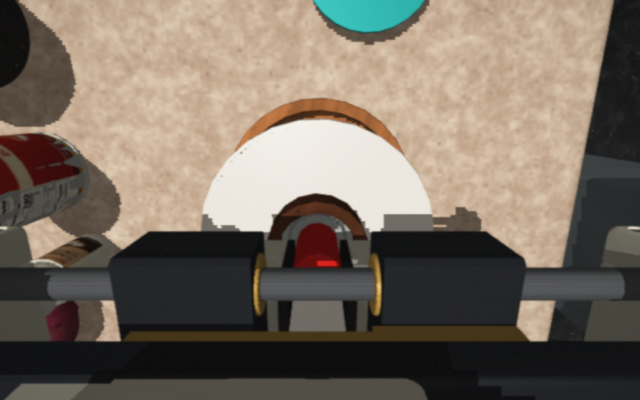

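The lids are held level: the plate's slope is 0.002 and it sits at z = 0.142, as expected. The knob is centred between the pads at about (320,250). Next I carry them over and lower them with force checks.

```bash
python3 - <<'E'
from h import *
c=np.array([.4969,.2167])
robot.servo_line([*c,.165],speed=.15); robot.servo_line([*c,.128],speed=.06); robot.dwell(.2)
f0=np.array(robot.read_force()); print(f0,robot.read_position(),robot.read_t())
for z in np.arange(.124,.1035,-.002):
    robot.servo_line([*c,z],speed=.03); f=np.array(robot.read_force())-f0
    print(round(z,4),f.round(1),np.array(robot.read_position()).round(4))
    if abs(f[2])>5 or np.hypot(*f[:2])>4: break
print(robot.read_t())
E
```

```text
[ 0.73740571 -0.31133933 -4.17109012] [0.49708876 0.21687108 0.12841205] 14.475
0.124 [-0.6 -0.5 -0.2] [0.4967 0.2166 0.1238]
0.122 [-0.6  0.9 -0.1] [0.4968 0.2166 0.1218]
0.12 [-0.9  0.8 -0.1] [0.4968 0.2166 0.1199]
0.118 [-1.2  1.3  0. ] [0.4968 0.2166 0.1179]
0.116 [-1.1  0.6  0.4] [0.4968 0.2167 0.1158]
0.114 [-0.3  0.3  0.1] [0.4968 0.2166 0.1138]
0.112 [-0.7  1.3 -0.7] [0.4968 0.2166 0.1118]
0.11 [-1.1  0.6 -0.4] [0.4969 0.2167 0.1098]
0.108 [-1.8  0.7  0. ] [0.4969 0.2167 0.1079]
0.106 [-2.   1.3 -0.3] [0.4969 0.2166 0.1058]
0.104 [-5.5  1.   9.1] [0.4971 0.2169 0.1049]
17.2583
```

```bash
python3 - <<'E'
from h import *
c=np.array([.4969,.2167])
robot.servo_line([*c,.105],speed=.03); robot.move_gripper(1.0); robot.dwell(.2)
robot.servo_line([*c,.235],speed=.12); robot.dwell(.2)
p,*s=knob(c,.129); print("knob",s)
p,W=cloud("wrist"); cv2.imwrite("pics/home.png",p[:,:,::-1])
q=np.linalg.norm(W[...,:2]-c,axis=2)
m=(p.min(2)>90)&(p.max(2).astype(int)-p.min(2)<45)&(abs(W[...,2]-.083)<.005)&(q<.075)
P=W[m]; s=np.linalg.lstsq(np.c_[P[:,:2]-c,np.ones(len(P))],P[:,2],rcond=None)[0]; print("plate",s,len(P))
h=cv2.convexHull((P[:,:2]*1e4).astype(np.float32))[:,0]/1e4; print("plate circle",fit(h))
m=(abs(W[...,2]-.101)<.003)&(q<.035)&~red(p); P=W[m]
h=cv2.convexHull((P[:,:2]*1e4).astype(np.float32))[:,0]/1e4; print("collar",cv2.minEnclosingCircle(h.astype(np.float32)),fit(h),len(P))
print(robot.read_position(),robot.read_force(),robot.read_t())
E
```

```text
knob [((0.49874088168144226, 0.21571995317935944), 0.010904979892075062), array([0.4987172 , 0.21508095], dtype=float32), 568]
plate [0.00123666 0.00029863 0.08262649] 9936
plate circle (array([0.49893623, 0.21545663]), np.float64(0.06349985400432089), 59)
collar ((0.49879786372184753, 0.21556338667869568), 0.02594006434082985) (array([0.49878336, 0.21548196]), np.float64(0.025567662882413907), 35) 1204
[0.49682213 0.21663685 0.23461028] [-0.24773469 -0.89054248  0.21424883] 20.425
```

View pics/home.png

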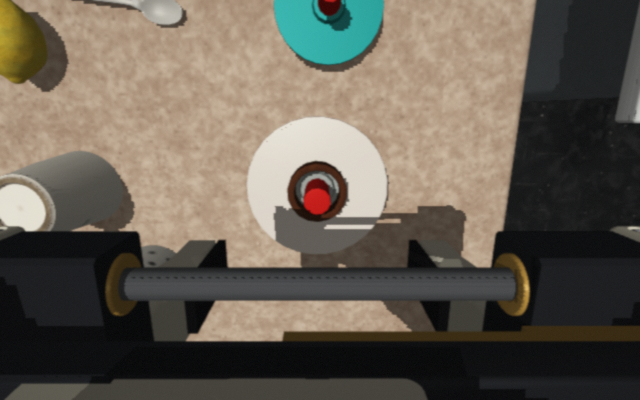

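The wrist view shows the lids seated, with the white plate at about (318,185), concentric with collar and knob to 0.2 mm, level, at z = 0.0826 (home is 0.083). Now I take the collar and lift the outer lid.

```bash
python3 - <<'E'
from h import *
c=np.array([.4973,.2167])
robot.servo_line([*c,.15],speed=.12); robot.servo_line([*c,.086],speed=.06); robot.dwell(.1)
print(robot.read_position(),robot.read_force())
robot.move_gripper(.66); robot.move_gripper(0.0); robot.dwell(.2)
print("w",robot.read_grip_width()*88,robot.read_finger_force(),robot.read_force())
robot.servo_line([*c,.10],speed=.02); print(robot.read_force())
robot.servo_line([*c,.17],speed=.06);robot.servo_line([*c,.206],speed=.06); robot.dwell(.4)
print("w",robot.read_grip_width()*88,robot.read_finger_force(),robot.read_force(),robot.read_position(),robot.read_t())
p,W=cloud("wrist"); 
m=(p.min(2)>90)&(p.max(2).astype(int)-p.min(2)<45)&(abs(W[...,2]-.203)<.008)&(np.linalg.norm(W[...,:2]-c,axis=2)<.066)
P=W[m]; print("plate",np.linalg.lstsq(np.c_[P[:,:2]-c,np.ones(len(P))],P[:,2],rcond=None)[0],len(P))
s,W=cloud("scene"); P=W[red(s)&(np.linalg.norm(W[...,:2]-c,axis=2)<.04)]; print("red max z",np.nanmax(P[:,2]) if len(P) else None, P[P[:,2]>np.nanmax(P[:,2])-.006].mean(0))
cv2.imwrite("pics/end.png",s[:,:,::-1])
E
```

```text
[0.49753596 0.21691289 0.08646675] [ 0.00130575 -0.05708926  0.00894228]
w 50.63191583112954 30.066096257942263 [-0.48525456 -0.17254514  0.37114879]
[ 0.01508453  0.67526436 -1.31857245]
w 50.07156691270754 30.064274282121914 [ 0.17839845 -0.00184852 -1.42609157] [0.4972397  0.21665068 0.20579379] 27.15
plate [0.00098147 0.00059299 0.20241796] 23588
red max z 0.13152530289750874 [0.49538611 0.21209532 0.12792833]
```

View pics/end.png

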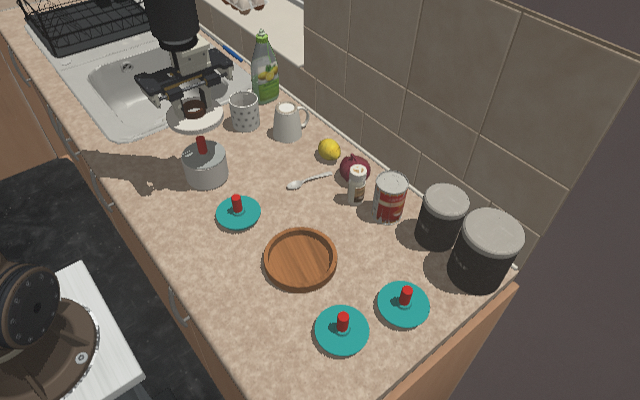

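The picture shows the outer lid held level at (195,115), the inner lid with its red knob (202,145) seated on the canister (205,165), and the stand empty. The bystanders have not moved.

```bash
python3 -c "
from rig import robot
print(robot.read_grip_width()*88,robot.job_done())"
```

```text
the job is handed in; nothing more can be done
50.15857208612602 None
```

The job is handed in: the inner lid sits fully home in the canister, and the outer lid is held level and still, with its lower edge about 60 mm above the red knob. It took about 27 s, and the mug, pepper jar and teaspoon were left alone.

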